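# Nip a book's spine in the guarded press

### The arm

A 6-joint arm with a two-finger parallel gripper is mounted at the origin on the work surface. World frame = base frame: x ahead of the robot, y to its left, z up, the work surface at z = 0. Lengths are in m, angles in rad, forces in N, time in s.
With the tool pointing down it reaches from about 0.35 to 0.775 m from the base axis. Payload 5.5 kg.
Tool frame: the origin (TCP) lies at the very end of the fingers, on their centre line; the grasp point (between the pads) lies 19 mm behind it; z points along the fingers, y is the line along which they close (so a half turn about z gives the same grasp; the last joint's range is limited). The gripper opens to 85 mm and grips with 20 to 120 N. Pads are 22 mm wide; open, the fingers measure 114 mm over their backs; the gripper's body (76 mm by 85 mm) begins 54 mm behind the grasp point. The pads swing forward as they close: fully open they stand 13 mm farther back than shut.
Start: joints at [1.1, 0.313, 0.046, 1.304, 0, 1.431], TCP at [0.187, 0.544, 0.231] pointing down, gripper open.
Joint ranges: [-2.76, 2.76], [-0.86, 1.69], [-1.03, 1.26], [-2.2, 2.34], [-1.47, 1.5], [-3.14, 3.14]. Speed limits (rad/s): [2.57, 2.57, 3.14, 3.14, 3.14, 3.14].

### API

Orientations are given as a unit quaternion [w, x, y, z].
In Python, from workcell import env, read_camera, get_calibration gives the robot as it stands.
- The arm moves only by the tool jog_arm, never from a script. Its argument "motion" is one flat list of numbers, 7 for each row, row after row: the shift along the tool's x, y, z as a fraction of full scale, then the turn, a rotation vector about the tool's x, y, z as a fraction of full scale, then the opening, from 0 (shut) to 1 (fully open). In form: [x, y, z, wx, wy, wz, grip, x, y, z, wx, wy, wz, grip, ...]. A call has 1 to 12 rows; each row is the pose to reach, as a shift and turn from the pose commanded when the call began, along the tool's axes at that moment; what a row does not reach only later rows make up. Full scale, the value 1, is 0.2 m for a shift and 90 degrees for a turn. A row lasts 1/8 s, in which the tool goes at most 62.5 mm and 10.7 degrees, less where a joint would pass 70% of its speed; a pose out of reach is approached as far as the arm can. A call with a number of a shift or a turn outside -1 to 1 is refused whole. A call with a gripper value outside its range is refused whole. The fingers move at their own pace and stop on an object; "newtons" is the grip in N (left out, the last holds). Time passes only in rows, so rows that repeat a pose let the fingers close. It gives the time, the measured TCP pose, the force, the opening and the grip force at its end, in the units of the state.
- env.get_state(): the state, without advancing time (a new reading comes with each control period).
- read_camera(name): name is "scene" or "side" or "wrist"; returns the picture (384x512x3 uint8, red, green, blue); there is no depth.
- get_calibration(name): a dict with "fx", "fy", "cx", "cy" (pixels), "world_from_camera" (4x4, takes a point from camera to world coordinates). Camera axes: x right, y down, z forward; pixel columns grow to the right and rows downward; lengths in m; the calibration is good to about 2 mm. A picture is of the moment at which its call begins: read the wrist's pose just before it. get_calibration takes no time and is no camera call; for the wrist camera it gives the pose at the moment of the call.
- env.hand_in(): hands the job in; it is judged then, once.
The state is a dict: "clock": time; "joint_pos": joint angles; "qvel": joint speeds; "tau": joint torques, N m; "tcp_pos": TCP position; "orientation": TCP orientation; "wrist_force": force on the tool from outside, world axes, zero at the start; "ft_torque": the same for the moment, N m; "finger_gap": finger opening in m; "grip_force": force on a finger pad.
Only numpy, scipy, OpenCV 4.12 (cv2) and the standard library are available. Lean on these libraries where they do the work, as an engineer would, in place of code of your own. Each camera call takes 0.05 s, during which the arm holds its last target. There are 200 camera calls.

### The job

With the fingertips, push the book that lies on the bed of the small press along its channel, spine first, until it is fully home against the stop, without lifting it. Then reach down through the window in the guard and press the lever all the way down, keep it down for about two seconds, let it come back up and draw out again. Do not touch the guard, do not press the lever before the book is home, and leave the jar, the brass weight and the brush where they are.

Things in the scene. Friction and masses are not known exactly. Their poses are not given: they have to be found in the camera images.
- press: Fixed grey press bed, 170 (x) x 400 (y) x 10 mm thick, on the table; its place and yaw vary. Its frame: z up from the table top, +y the direction of feed, origin on the table straight below the guard window's centre. Bed from y = -260 to +140 mm. Two rails, inner faces at x = -57.5 and +57.5 mm, tops 22 mm above the table, y -260 to +40 mm, form the channel, open at its -y end
- guard: Fixed pale sheet and bar guard, same frame and origin as press: x -80 to +80, y -61 to +135 mm; upper face of its 4 mm top sheet 110 mm above the table. Front skirt from 64 mm up to the top (the book passes below it), bars at the sides, sheet at the back: the lever is reached only through the window in the top. Must not be touched
- window (a point): Centre of the window in the guard's top sheet, at the upper face, 110 mm above the table. The window is 66 mm along the press's x and 90 mm along its y. Axes as press
- lever_pad (a point): Centre of the upper face of the lever's black ribbed palm pad, 40 x 40 mm, straight below the window centre: 98 mm above the table (12 mm under the guard's upper face) when up, 78 mm above the table when fully down. Only the pad is to be pressed, straight down
- lever (a joint): Angle of the sprung lever, rad: 0 up (rest), 0.18 fully down against its limit. The pivot runs along the press's x, 110 mm beyond the pad in +y. About 3 N on the pad start it, about 7 N hold it fully down; it springs back up by itself when released
- book_mid (a point): Centre of the loose dark brown hardback, 105 (x) x 160 (y) x 25 mm, about 0.3 kg, flat on the bed in the channel: centre 22.5 mm, top 35 mm above the table. Spine towards the stop (+y); axes as the press's within 2 degrees. Starts 75 to 110 mm short of the stop. Home: centre at y = -40 mm of the press, rear edge, where it is pushed, at y = -120 mm, 59 mm in front of the guard
- jar_mid (a point): Centre of a bystander jar, 48 mm diameter, 62 mm tall, standing on the table beside the press. Leave alone
- weight_mid (a point): Centre of a bystander brass weight with a knob, 52 mm diameter, 54 mm tall, standing on the table beside the press. Leave alone
- brush: Bystander brush 170 mm long lying on the table beyond the back of the press. Its long axis is its x. Leave alone
- stop (a point): Middle of the face of the steel stop across the channel, at y = +40 mm of the press; the stop's top is 40 mm above the table. Axes as press
Mind the look-alikes: they are no part of the job. What is meant by the part that bears book_mid is not purple, and is the smaller of those in its own colour.

How it is judged:
By the outcome, as a careful person would: the job done as asked, in the order asked, and still so for the second after the job is handed in, with the robot touching nothing.
It also fails if it takes over 54 s, if anything falls off the work surface, if the arm or the gripper's body presses on something with over 40 N, if the wrist force passes 120 N, or if a joint passes its speed limit or range.

## Working session

There is one attempt and no reset: what is moved stays moved. The work goes in short steps, Python scripts to look and compute and a tool call to move; the robot and the scene stay as the last step left them, time stands still between calls to the robot, and variables do not carry over. Pictures are saved under pics/ and viewed, at most 10 in all, crops included, and the job is handed in when it is done.

Besides the shell and the picture viewer there is one more tool, called after ">>>" in YAML: its name, and indented under it one key for each argument. jog_arm: Moves the arm, as the interface text tells. Shift numbers are shares of 0.2 m and turn numbers shares of 90 degrees, none past 1 either way. Its arguments: {"type":"object","properties":{"motion":{"type":"array","items":{"type":"number"}},"newtons":{"type":"number"}},"required":["motion"]}

```bash
mkdir -p pics
python3 - <<'E'
from workcell import env, read_camera, get_calibration
import cv2,numpy as np
s=env.get_state();print(s)
ims=[]
for n in ["scene","side"]:
    c=get_calibration(n);print(n,c)
    im=read_camera(n);cv2.imwrite(f"pics/{n}0.png",im[:,:,::-1])
    cv2.imwrite(f"pics/{n}0b.png",cv2.resize(im[:,:,::-1],(800,600)))
E
```

```text
{'clock': 0.0, 'joint_pos': array([1.10039248e+00, 3.13996381e-01, 4.49869226e-02, 1.30356451e+00,
       1.70348523e-05, 1.43121914e+00]), 'qvel': array([ 0.00093021, -0.00028648,  0.00128548,  0.00035782,  0.00044871,
        0.00101372]), 'tau': array([ 2.37624969e-03, -4.80625284e+01,  2.98530686e+01,  1.94114487e-02,
        6.79765662e-05, -1.10395149e-05]), 'tcp_pos': array([0.18654148, 0.54338105, 0.23041438]), 'orientation': array([-2.75022482e-04,  1.64659976e-01,  9.86349990e-01, -8.45241860e-04]), 'wrist_force': array([-0.53125603, -0.27285391,  0.27744319]), 'ft_torque': array([-0.009829  , -0.03109983, -0.03405518]), 'grip_force': 0.0, 'finger_gap': 0.08541471455691378}
scene {'fx': 492.1690079932685, 'fy': 492.1690079932685, 'cx': 251.87209043187335, 'cy': 196.45232271361186, 'world_from_camera': array([[-0.24160908,  0.65426504, -0.71663262,  1.55848291],
       [ 0.97024156,  0.175066  , -0.16728182,  0.29907876],
       [ 0.01601136, -0.73572356, -0.67709267,  1.02589755],
       [ 0.        ,  0.        ,  0.        ,  1.        ]])}
side {'fx': 382.4428653260815, 'fy': 382.4428653260815, 'cx': 255.12784403571143, 'cy': 192.9328618070515, 'world_from_camera': array([[-0.99202028, -0.09444582,  0.08352096,  0.47586218],
       [-0.1259479 ,  0.71222378, -0.69056094,  0.80196708],
       [ 0.00573498, -0.69556974, -0.71843569,  0.88946363],
       [ 0.        ,  0.        ,  0.        ,  1.        ]])}
```

View pics/scene0b.png

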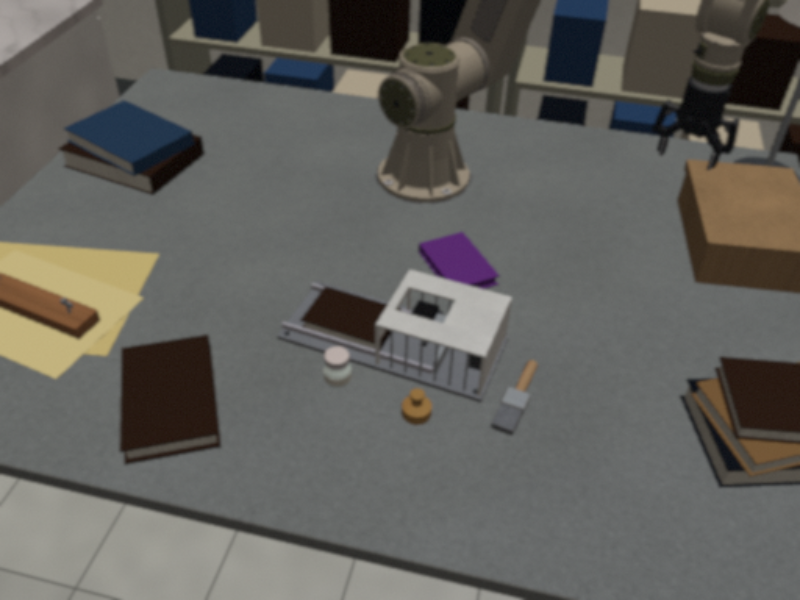

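View pics/side0b.png

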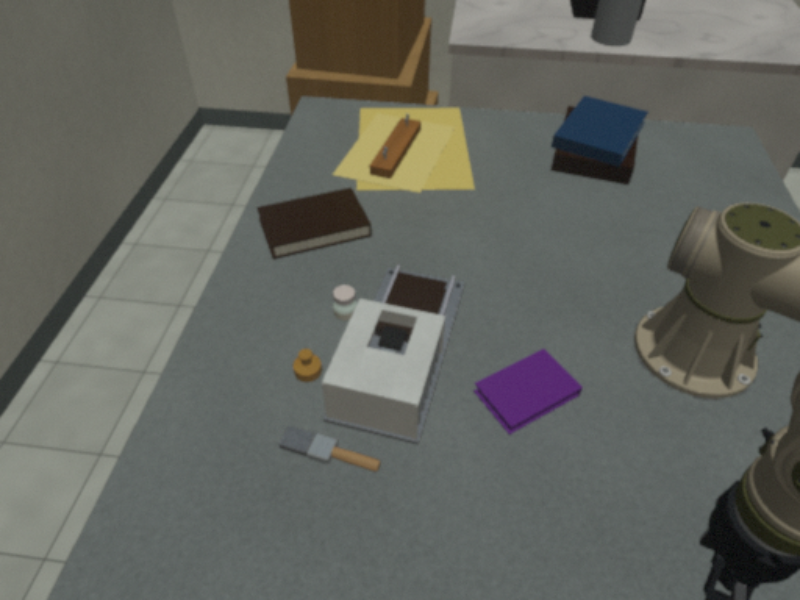

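The scene view shows three candidate books: the dark brown one in the press channel at (345,315), a larger dark brown one on the table at (170,395), and a purple one at (458,262). The one in the channel fits, because it is brown and the smaller of the two brown books. I'll confirm that in an enlarged crop and fit the guard top.

```bash
cat > h.py <<'E'
import numpy as np, cv2
from workcell import env, read_camera, get_calibration
def ray(c,uv,z):
    M=c["world_from_camera"];d=M[:3,:3]@np.array([(uv[0]-c["cx"])/c["fx"],(uv[1]-c["cy"])/c["fy"],1])
    o=M[:3,3];return o+d*(z-o[2])/d[2]
def proj(c,p):
    M=c["world_from_camera"];q=M[:3,:3].T@(np.asarray(p)-M[:3,3]);return np.array([c["fx"]*q[0]/q[2]+c["cx"],c["fy"]*q[1]/q[2]+c["cy"]])
def press(o,yaw,p):
    c,s=np.cos(yaw),np.sin(yaw);return np.array([o[0]+c*p[0]-s*p[1],o[1]+s*p[0]+c*p[1],p[2]])
E
python3 - <<'E'
from h import *
a=cv2.imread("pics/scene0.png")[165:265,170:340];b=cv2.imread("pics/side0.png")[165:285,190:310]
A=cv2.resize(a,None,fx=3.5,fy=3.5,interpolation=2);B=cv2.resize(b,None,fx=2,fy=2)
cv2.imwrite("pics/cropA.png",np.hstack([cv2.resize(a,(510,300),interpolation=2),cv2.resize(b,(290,300),interpolation=2)]))
for n in ["scene","side"]:
    c=get_calibration(n);im=cv2.imread(f"pics/{n}0.png");g=im.min(2)
    m=(g>(135)).astype(np.uint8);
    roi=np.zeros_like(m)
    if n=="scene": roi[170:245,235:335]=1
    else: roi[185:280,200:290]=1
    m*=roi;cn,_=cv2.findContours(m,0,2);k=max(cn,key=cv2.contourArea)
    # window: dark hole inside
    p=cv2.approxPolyDP(cv2.convexHull(k),3,True)[:,0]
    print(n,g[roi>0].max(),cv2.contourArea(k),p.tolist());
    for q in p: print(q,ray(c,q,.11).round(4))
E
```

```text
scene 182 2759.5 [[261, 173], [327, 190], [310, 227], [242, 207]]
[261 173] [0.4848 0.0741 0.11  ]
[327 190] [0.5089 0.2695 0.11  ]
[310 227] [0.6633 0.2459 0.11  ]
[242 207] [0.6365 0.0573 0.11  ]
side 173 3369.0 [[216, 197], [232, 191], [284, 203], [267, 258], [207, 244]]
[216 197] [0.6733 0.0829 0.11  ]
[232 191] [0.6328 0.0538 0.11  ]
[284 203] [0.4824 0.0807 0.11  ]
[267 258] [0.51   0.2678 0.11  ]
[207 244] [0.6638 0.2456 0.11  ]
```

View pics/cropA.png

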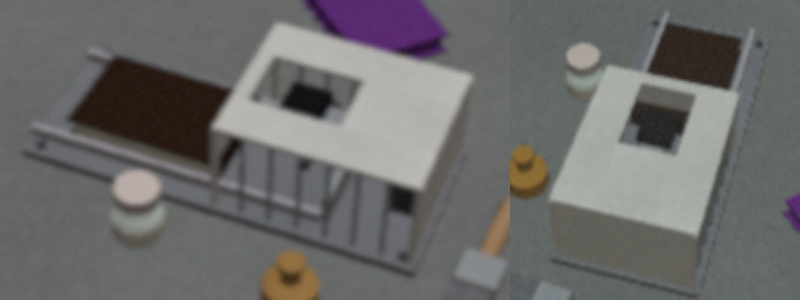

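The crop confirms it: the dark brown book lies between the rails, ahead of the guard window that has the black pad below it. The press yaw is about -8° and its origin about (0.568, 0.126). I'm moving over to look with the wrist camera.

>>> jog_arm:
  motion: [-0.87, -0.66, -0.17, 0, 0, 0.878, 0, -0.87, -0.66, -0.17, 0, 0, 0.878, 0, -0.87, -0.66, -0.17, 0, 0, 0.878, 0, -0.87, -0.66, -0.17, 0, 0, 0.878, 0, -0.87, -0.66, -0.17, 0, 0, 0.878, 0, -0.87, -0.66, -0.17, 0, 0, 0.878, 0, -0.87, -0.66, -0.17, 0, 0, 0.878, 0, -0.87, -0.66, -0.17, 0, 0, 0.878, 0, -0.87, -0.66, -0.17, 0, 0, 0.878, 0]

```text
clock: 1.23
tcp_pos: [0.3083, 0.3623, 0.265]
orientation: [-0.0, 0.754, 0.657, -0.0]
wrist_force: [0.5, 0.5, 0.2]
finger_gap: 0.0003
grip_force: 0.0
```

>>> jog_arm:
  motion: [-0.81, 0.725, -0.17, 0, 0, 0, 0, -0.81, 0.725, -0.17, 0, 0, 0, 0, -0.81, 0.725, -0.17, 0, 0, 0, 0, -0.81, 0.725, -0.17, 0, 0, 0, 0, -0.81, 0.725, -0.17, 0, 0, 0, 0, -0.81, 0.725, -0.17, 0, 0, 0, 0]

```text
clock: 1.98
tcp_pos: [0.4291, 0.1822, 0.299]
orientation: [-0.0, 0.754, 0.656, -0.0]
wrist_force: [-1.1, -0.5, -1.1]
finger_gap: -0.0
grip_force: 0.0
```

>>> jog_arm:
  motion: [-0.81, 0.725, -0.17, 0, 0, 0, 0, -0.81, 0.725, -0.17, 0, 0, 0, 0, -0.81, 0.725, -0.17, 0, 0, 0, 0, -0.81, 0.725, -0.17, 0, 0, 0, 0, -0.81, 0.725, -0.17, 0, 0, 0, 0, -0.81, 0.725, -0.17, 0, 0, 0, 0, -0.81, 0.725, -0.17, 0, 0, 0, 0]

```text
clock: 2.85
tcp_pos: [0.5499, 0.0031, 0.3333]
orientation: [-0.0, 0.754, 0.657, -0.0]
wrist_force: [0.3, 0.2, -0.3]
finger_gap: 0.0
grip_force: 0.0
```

Run:
```python
from h import *
from scipy.spatial.transform import Rotation as R
s=env.get_state();c=get_calibration("wrist");im=read_camera("wrist")
q=s["orientation"];T=R.from_quat(np.r_[q[1:],q[0]])
print(s["clock"],s["tcp_pos"],T.as_matrix().round(3),s["joint_pos"],s["wrist_force"])
M=c["world_from_camera"];print("cam in tool",T.inv().apply(M[:3,3]-s["tcp_pos"]),(T.as_matrix().T@M[:3,:3]).round(3))
np.save("wc1.npy",M);print(c["fx"],c["cx"],c["cy"])
cv2.imwrite("pics/w1.png",im[:,:,::-1])
```

```text
2.85 [0.54994511 0.00306373 0.33332329] [[ 0.136  0.991 -0.   ]
 [ 0.991 -0.136  0.   ]
 [ 0.    -0.    -1.   ]] [-1.40588784e-01  2.59248307e-01  2.20391028e-01  1.53234878e+00
  3.17024608e-04  1.56691770e+00] [ 0.29298801  0.16029013 -0.34118613]
cam in tool [ 7.49667101e-02 -6.76942345e-05 -1.43282195e-01] [[-0.001 -0.955 -0.296]
 [ 1.    -0.001 -0.001]
 [ 0.    -0.296  0.955]]
329.08239634067553 257.8798831732581 196.89499916075238
```

View pics/w1.png

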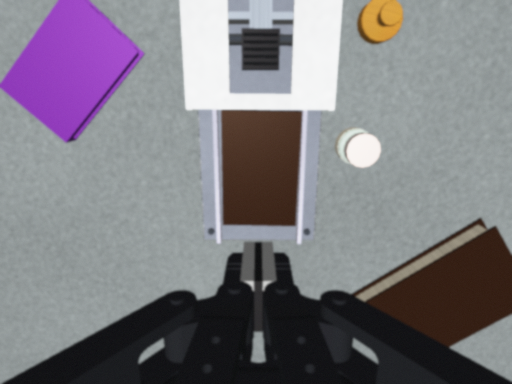

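The wrist view shows the guard's front edge at row 109 (columns 186–335) and the pad at (261,49). The book's rear edge is at row 225 (columns 222–297) and the bed's end is at row about 241.

Run:
```python
from h import *
c=get_calibration("wrist");im=cv2.imread("pics/w1.png");g=im.min(2)
m=(g>200).astype(np.uint8);m[115:]=0;m[:,345:]=0
cn,_=cv2.findContours(m,0,1);k=max(cn,key=cv2.contourArea)[:,0].astype(float)
f=k[(k[:,1]>104)&(k[:,0]>195)&(k[:,0]<328)];l=k[(k[:,0]<195)&(k[:,1]>5)&(k[:,1]<100)];r=k[(k[:,0]>327)&(k[:,1]>5)&(k[:,1]<100)]
w=k[(abs(k[:,0]-261)<25)&(k[:,1]>85)&(k[:,1]<100)]
wl=k[(abs(k[:,0]-228)<6)&(k[:,1]>10)&(k[:,1]<85)];wr=k[(abs(k[:,0]-293)<6)&(k[:,1]>10)&(k[:,1]<85)]
def line(n,p):
    W=np.array([ray(c,q,.11)[:2] for q in p]);vx,vy,x,y=cv2.fitLine(W.astype(np.float32),2,0,.01,.01).ravel()
    a=np.degrees(np.arctan2(vy,vx));print(n,len(p),np.r_[x,y].round(4),round(float(a),2));return np.r_[x,y]
P={n:line(n,p) for n,p in dict(f=f,l=l,r=r,w=w,wl=wl,wr=wr).items()}
for yd in (-7.8,-8.2):
    y=np.radians(yd);X=np.array([np.cos(y),np.sin(y)]);Y=np.array([-X[1],X[0]])
    print(yd,{n:((p@X).round(4),(p@Y).round(4)) for n,p in P.items()})
# pad
hsv=im.max(2);m=((hsv<60)&True).astype(np.uint8);m[:20]=0;m[80:]=0;m[:,:235]=0;m[:,290:]=0
cn,_=cv2.findContours(m,0,2);k=max(cn,key=cv2.contourArea);x,yy,ww,hh=cv2.boundingRect(k);print("pad box",x,yy,ww,hh)
# book top
b=im.astype(int);m=((b[:,:,2]>b[:,:,0]+12)&(hsv<110)).astype(np.uint8);m[:112]=0;m[240:]=0;m[:,:215]=0;m[:,306:]=0
cn,_=cv2.findContours(m,0,2);k=max(cn,key=cv2.contourArea);print("book",cv2.boundingRect(k))
x,y_,w_,h_=cv2.boundingRect(k)
kk=k[:,0];e=kk[(kk[:,1]>y_+h_-6)&(kk[:,0]>x+8)&(kk[:,0]<x+w_-8)]
line2=[ray(c,q,.035).round(4) for q in (e[e[:,0].argmin()],e[e[:,0].argmax()])];print(line2)
```

```text
f 145 [0.5614 0.0623] -8.08
l 94 [0.4888 0.1287] 81.65
r 94 [0.6474 0.1066] 81.87
w 49 [0.5635 0.0784] -9.43
wl 74 [0.5357 0.1271] 81.57
wr 74 [0.6017 0.118 ] 82.14
-7.8 {'f': (np.float64(0.5477), np.float64(0.1379)), 'l': (np.float64(0.4669), np.float64(0.1938)), 'r': (np.float64(0.6269), np.float64(0.1935)), 'w': (np.float64(0.5477), np.float64(0.1541)), 'wl': (np.float64(0.5135), np.float64(0.1987)), 'wr': (np.float64(0.5801), np.float64(0.1985))}
-8.2 {'f': (np.float64(0.5467), np.float64(0.1417)), 'l': (np.float64(0.4655), np.float64(0.1971)), 'r': (np.float64(0.6256), np.float64(0.1979)), 'w': (np.float64(0.5466), np.float64(0.1579)), 'wl': (np.float64(0.5121), np.float64(0.2022)), 'wr': (np.float64(0.5787), np.float64(0.2026))}
pad box 243 30 37 39
book (222, 112, 80, 113)
[array([ 0.5245, -0.0956,  0.035 ]), array([ 0.5257, -0.0973,  0.035 ])]
```

Press origin is (0.5688, 0.1229), yaw -8.1°. The book's rear edge is at press y ≈ -0.223, so it has about 103 mm to travel. I'm going down behind it.

>>> jog_arm:
  motion: [-0.685, 0.01, 0.4, 0, 0, 0, 0, -0.685, 0.01, 0.775, 0, 0, 0, 0, -0.685, 0.01, 0.775, 0, 0, 0, 0, -0.685, 0.01, 0.775, 0, 0, 0, 0, -0.685, 0.01, 0.775, 0, 0, 0, 0, -0.685, 0.01, 0.775, 0, 0, 0, 0]

```text
clock: 3.65
tcp_pos: [0.5344, -0.1338, 0.1796]
orientation: [0.001, 0.754, 0.657, 0.001]
wrist_force: [0.0, 1.0, -0.1]
finger_gap: 0.0001
grip_force: 0.0
```

>>> jog_arm:
  motion: [0, 0, 0.2, 0, 0, 0, 0, 0, 0, 0.4, 0, 0, 0, 0, 0, 0, 0.6, 0, 0, 0, 0, 0, 0, 0.7, 0, 0, 0, 0, 0, 0, 0.75, 0, 0, 0, 0, 0, 0, 0.78, 0, 0, 0, 0, 0, 0, 0.78, 0, 0, 0, 0]

```text
clock: 4.53
tcp_pos: [0.5345, -0.1345, 0.0231]
orientation: [0.001, 0.754, 0.656, 0.0]
wrist_force: [-0.3, 0.4, 0.9]
finger_gap: -0.0
grip_force: 0.0
```

Run:
```python
from h import *
s=env.get_state();print(s["clock"],s["tcp_pos"],s["wrist_force"])
a=np.radians(-8.1);X=np.array([np.cos(a),np.sin(a)]);Y=np.array([-X[1],X[0]]);d=s["tcp_pos"][:2]-[.5688,.1229];print(d@X,d@Y)
cv2.imwrite("pics/w2.png",read_camera("wrist")[:,:,::-1])
```

```text
4.525 [ 0.53445832 -0.13450579  0.02306831] [-0.29328156  0.39629592  0.89119538]
0.0022697169675327403 -0.25967660970456474
```

View pics/w2.png

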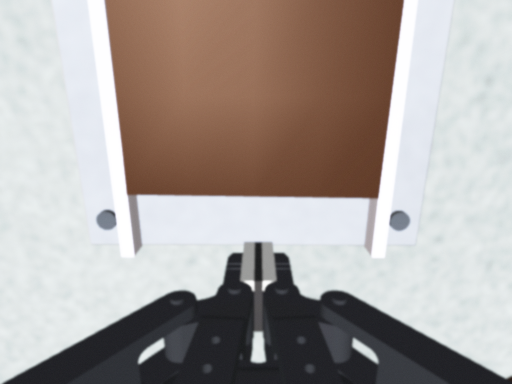

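The fingers stand shut and centred at (258,245), with the book's rear edge straight ahead at row 196. Pushing now.

>>> jog_arm:
  motion: [0.05, 0, 0.01, 0, 0, 0, 0, 0.1, 0, 0.02, 0, 0, 0, 0, 0.14, 0, 0.02, 0, 0, 0, 0, 0.18, 0, 0.02, 0, 0, 0, 0, 0.23, 0, 0.02, 0, 0, 0, 0, 0.28, 0, 0.02, 0, 0, 0, 0, 0.33, 0, 0.02, 0, 0, 0, 0, 0.38, 0, 0.02, 0, 0, 0, 0, 0.43, 0, 0.02, 0, 0, 0, 0, 0.48, 0, 0.02, 0, 0, 0, 0, 0.53, 0, 0.02, 0, 0, 0, 0, 0.56, 0, 0.02, 0, 0, 0, 0]

```text
clock: 6.08
tcp_pos: [0.5493, -0.0229, 0.0183]
orientation: [-0.0, 0.754, 0.656, 0.0]
wrist_force: [-0.6, -0.5, -0.9]
finger_gap: -0.0002
grip_force: 0.7
```

>>> jog_arm:
  motion: [0.01, 0, 0, 0, 0, 0, 0, 0.02, 0, 0, 0, 0, 0, 0, 0.03, 0, 0, 0, 0, 0, 0, 0.04, 0, 0, 0, 0, 0, 0]

```text
clock: 6.58
tcp_pos: [0.5504, -0.0158, 0.0183]
orientation: [-0.0, 0.755, 0.656, 0.0]
wrist_force: [0.8, -1.2, -1.0]
finger_gap: 0.0001
grip_force: 0.7
```

>>> jog_arm:
  motion: [0.01, 0, 0, 0, 0, 0, 0, 0.02, 0, 0, 0, 0, 0, 0, 0.03, 0, 0, 0, 0, 0, 0]

```text
clock: 6.95
tcp_pos: [0.5512, -0.0096, 0.0183]
orientation: [-0.0, 0.755, 0.656, 0.0]
wrist_force: [0.3, -1.7, -1.4]
finger_gap: 0.0001
grip_force: 0.7
```

>>> jog_arm:
  motion: [0.01, 0, 0, 0, 0, 0, 0, 0.02, 0, 0, 0, 0, 0, 0]

```text
clock: 7.2
tcp_pos: [0.5517, -0.0061, 0.0183]
orientation: [0.0, 0.755, 0.656, -0.0]
wrist_force: [-1.5, -6.7, 1.1]
finger_gap: 0.0001
grip_force: 3.3
```

Run:
```python
from h import *
s=env.get_state();print(s["clock"],s["tcp_pos"],s["wrist_force"])
a=np.radians(-8.1);X=np.array([np.cos(a),np.sin(a)]);Y=np.array([-X[1],X[0]]);d=s["tcp_pos"][:2]-[.5688,.1229];print(d@X,d@Y)
cv2.imwrite("pics/w3.png",read_camera("wrist")[:,:,::-1])
```

```text
7.2 [ 0.55166533 -0.00607056  0.01831947] [-1.45009924 -6.66787388  1.08383584]
0.0012083836431760046 -0.13009820138471814
```

>>> jog_arm:
  motion: [0.005, 0, 0, 0, 0, 0, 0, 0.01, 0, 0, 0, 0, 0, 0, 0.01, 0, 0, 0, 0, 0, 0]

```text
clock: 7.62
tcp_pos: [0.5514, -0.0059, 0.0183]
orientation: [0.001, 0.755, 0.656, -0.002]
wrist_force: [-3.0, -9.5, 0.5]
finger_gap: -0.0001
grip_force: 4.9
```

>>> jog_arm:
  motion: [0.005, 0, 0, 0, 0, 0, 0, 0.01, 0, 0, 0, 0, 0, 0, 0.01, 0, 0, 0, 0, 0, 0]

```text
clock: 8.0
tcp_pos: [0.5512, -0.0058, 0.0184]
orientation: [0.002, 0.756, 0.655, -0.004]
wrist_force: [-4.8, -15.6, 1.4]
finger_gap: -0.0003
grip_force: 8.1
```

Against the stop: the force rises and the tool no longer moves. Backing off and lifting to check.

>>> jog_arm:
  motion: [-0.05, 0, 0, 0, 0, 0, 0, -0.15, 0, 0, 0, 0, 0, 0, -0.25, 0, 0, 0, 0, 0, 0, -0.25, 0, 0, 0, 0, 0, 0, -0.25, 0, -0.3, 0, 0, 0, 0, -0.25, 0, -0.6, 0, 0, 0, 0, -0.25, 0, -1, 0, 0, 0, 0, -0.25, 0, -1, 0, 0, 0, 0, -0.25, 0, -1, 0, 0, 0, 0, -0.25, 0, -1, 0, 0, 0, 0]

```text
clock: 9.25
tcp_pos: [0.5446, -0.0511, 0.2168]
orientation: [-0.001, 0.755, 0.656, -0.001]
wrist_force: [0.2, -0.4, 0.3]
finger_gap: -0.0001
grip_force: 0.0
```

Run:
```python
from h import *
s=env.get_state();c=get_calibration("wrist");im=read_camera("wrist")
a=np.radians(-8.1);X=np.array([np.cos(a),np.sin(a)]);Y=np.array([-X[1],X[0]]);O=np.array([.5688,.1229])
d=s["tcp_pos"][:2]-O;print(s["clock"],s["tcp_pos"],s["wrist_force"],"press",d@X,d@Y)
for n,p in dict(rearL=(-.0525,-.12,.035),rearR=(.0525,-.12,.035),gL=(-.08,-.061,.11),gR=(.08,-.061,.11)).items():
    q=proj(c,press(O,a,p));print(n,q);cv2.circle(im,tuple(int(round(v)) for v in q),3,(255,0,0),1)
cv2.imwrite("pics/w4.png",im[:,:,::-1])
```

```text
9.25 [ 0.54459543 -0.05110198  0.21682089] [ 0.22413545 -0.37938782  0.29988432] press 0.0005539999274739442 -0.17567653419423024
rearL [203.48534254 116.03923676]
rearR [312.72585723 116.17560142]
gL [142.20516852  34.79088144]
gR [373.92177221  34.95596014]
```

View pics/w4.png

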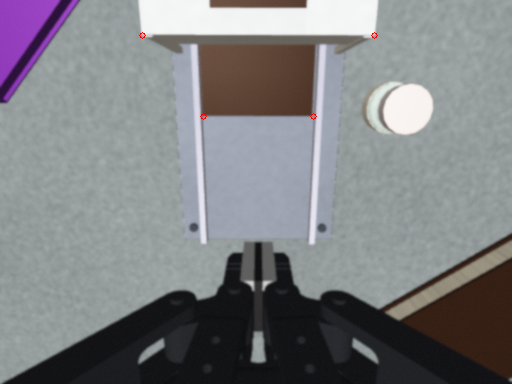

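The book's rear edge lies exactly on the predicted home line, with marks at (203,116) and (313,116), so it is home and square. Moving over the window next.

>>> jog_arm:
  motion: [0.2, 0, 0, 0, 0, 0, 0, 0.45, 0, 0, 0, 0, 0, 0, 0.7, 0, 0, 0, 0, 0, 0, 0.85, 0, 0, 0, 0, 0, 0, 0.88, 0, 0, 0, 0, 0, 0, 0.88, 0, 0, 0, 0, 0, 0, 0.88, 0, 0, 0, 0, 0, 0]

```text
clock: 10.18
tcp_pos: [0.5695, 0.1219, 0.2178]
orientation: [-0.0, 0.755, 0.656, -0.0]
wrist_force: [0.4, -0.0, 0.6]
finger_gap: -0.0
grip_force: 0.0
```

Run:
```python
from h import *
s=env.get_state()
a=np.radians(-8.1);X=np.array([np.cos(a),np.sin(a)]);Y=np.array([-X[1],X[0]]);O=np.array([.5688,.1229])
d=s["tcp_pos"][:2]-O;print(s["clock"],s["tcp_pos"],s["wrist_force"],"press",d@X,d@Y)
im=np.hstack([cv2.resize(read_camera("scene")[150:270,190:350],(400,300)),cv2.resize(read_camera("side")[130:280,180:340],(320,300))])
cv2.imwrite("pics/s5.png",im[:,:,::-1])
```

```text
10.175 [0.56949661 0.12188587 0.21778636] [ 0.36088564 -0.00491186  0.57654478] press 0.0008325478615838683 -0.0009058575858156935
```

View pics/s5.png

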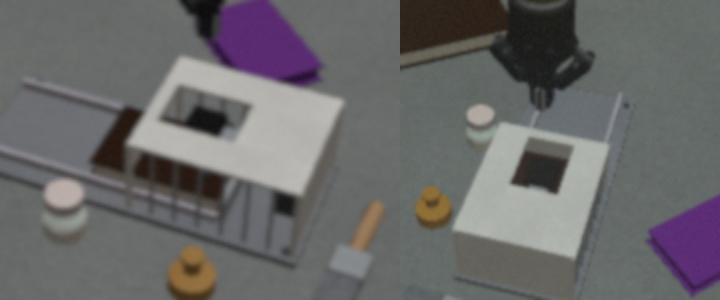

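Fingertips hang above the window at (205,30) in the scene crop and (541,100) in the side crop, consistent with the measured centre. Going down to the pad.

>>> jog_arm:
  motion: [0, 0, 0.15, 0, 0, 0, 0, 0, 0, 0.3, 0, 0, 0, 0, 0, 0, 0.45, 0, 0, 0, 0, 0, 0, 0.52, 0, 0, 0, 0, 0, 0, 0.56, 0, 0, 0, 0, 0, 0, 0.57, 0, 0, 0, 0, 0, 0, 0.57, 0, 0, 0, 0]

```text
clock: 11.15
tcp_pos: [0.5704, 0.123, 0.1051]
orientation: [0.0, 0.755, 0.656, 0.001]
wrist_force: [-0.7, 0.6, -0.0]
finger_gap: -0.0002
grip_force: 0.0
```

>>> jog_arm:
  motion: [0, 0, 0.02, 0, 0, 0, 0, 0, 0, 0.04, 0, 0, 0, 0, 0, 0, 0.06, 0, 0, 0, 0, 0, 0, 0.08, 0, 0, 0, 0, 0, 0, 0.1, 0, 0, 0, 0, 0, 0, 0.115, 0, 0, 0, 0, 0, 0, 0.125, 0, 0, 0, 0, 0, 0, 0.125, 0, 0, 0, 0]

```text
clock: 12.15
tcp_pos: [0.5701, 0.1217, 0.0798]
orientation: [0.001, 0.755, 0.656, -0.0]
wrist_force: [-1.8, -5.1, 6.7]
finger_gap: 0.0002
grip_force: 3.8
```

>>> jog_arm:
  motion: [0, 0, 0.01, 0, 0, 0, 0, 0, 0, 0.02, 0, 0, 0, 0, 0, 0, 0.02, 0, 0, 0, 0]

```text
clock: 12.52
tcp_pos: [0.5703, 0.1217, 0.0784]
orientation: [0.002, 0.755, 0.656, 0.0]
wrist_force: [-6.8, -6.5, 21.1]
finger_gap: 0.0002
grip_force: 11.4
```

Fully down (z = 0.078 with 21 N at the limit). Holding, then letting up.

>>> jog_arm:
  motion: [0, 0, 0, 0, 0, 0, 0, 0, 0, 0, 0, 0, 0, 0, 0, 0, 0, 0, 0, 0, 0, 0, 0, 0, 0, 0, 0, 0, 0, 0, 0, 0, 0, 0, 0, 0, 0, 0, 0, 0, 0, 0, 0, 0, 0, 0, 0, 0, 0, 0, 0, 0, 0, 0, 0, 0, 0, 0, 0, 0, 0, 0, 0, 0, 0, 0, 0, 0, 0, 0, 0, 0, 0, 0, 0, 0, 0, 0, 0, 0, 0, 0, 0, 0]

```text
clock: 14.02
tcp_pos: [0.5703, 0.1216, 0.0784]
orientation: [0.002, 0.755, 0.656, 0.0]
wrist_force: [-7.1, -7.4, 21.5]
finger_gap: 0.0006
grip_force: 11.3
```

>>> jog_arm:
  motion: [0, 0, 0, 0, 0, 0, 0, 0, 0, 0, 0, 0, 0, 0, 0, 0, 0, 0, 0, 0, 0, 0, 0, -0.03, 0, 0, 0, 0, 0, 0, -0.06, 0, 0, 0, 0, 0, 0, -0.1, 0, 0, 0, 0, 0, 0, -0.14, 0, 0, 0, 0, 0, 0, -0.2, 0, 0, 0, 0, 0, 0, -0.35, 0, 0, 0, 0, 0, 0, -0.55, 0, 0, 0, 0, 0, 0, -0.75, 0, 0, 0, 0, 0, 0, -0.8, 0, 0, 0, 0]

```text
clock: 15.52
tcp_pos: [0.571, 0.1234, 0.2385]
orientation: [0.001, 0.754, 0.656, 0.002]
wrist_force: [-0.3, -0.4, -0.6]
finger_gap: -0.0001
grip_force: 0.0
```

>>> jog_arm:
  motion: [-0.3, 0, -0.1, 0, 0, 0, 0, -0.6, 0, -0.2, 0, 0, 0, 0, -0.8, 0, -0.2, 0, 0, 0, 0, -0.8, 0, -0.2, 0, 0, 0, 0, -0.8, 0, -0.2, 0, 0, 0, 0, -0.8, 0, -0.2, 0, 0, 0, 0]

```text
clock: 16.27
tcp_pos: [0.5474, -0.0343, 0.2747]
orientation: [-0.001, 0.754, 0.657, -0.0]
wrist_force: [0.1, 0.1, 0.8]
finger_gap: -0.0002
grip_force: 0.0
```

Run:
```python
from h import *
s=env.get_state();print(s["clock"],s["tcp_pos"],s["wrist_force"])
im=np.vstack([cv2.resize(read_camera("scene")[150:290,190:350],(320,280)),cv2.resize(read_camera("side")[160:310,180:340],(320,280))]);w=cv2.resize(read_camera("wrist"),(480,360))
out=np.zeros((560,800,3),np.uint8);out[:,:320]=im;out[:360,320:]=w
cv2.imwrite("pics/f6.png",out[:,:,::-1])
```

```text
16.275 [ 0.5474292  -0.03434242  0.2747129 ] [0.10605434 0.07188465 0.77376525]
```

View pics/f6.png

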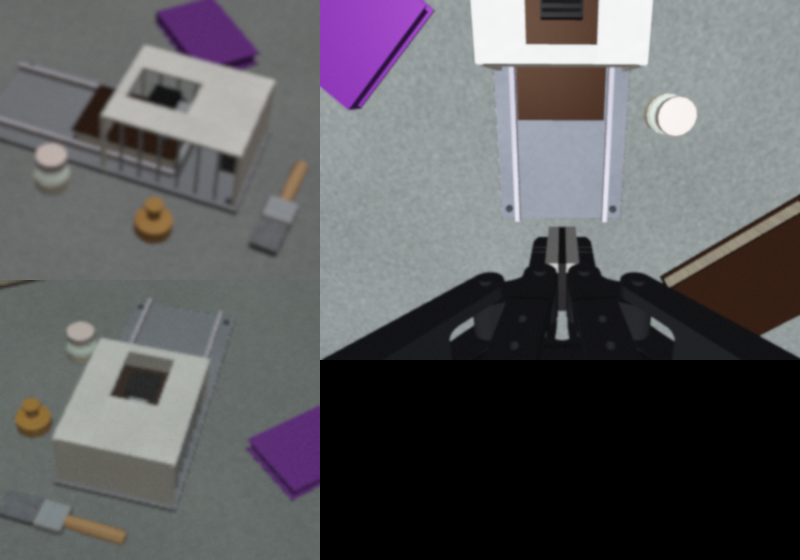

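The book's rear edge (wrist panel, row 121) is still home, the lever pad is back up at (562,8), and the jar, weight and brush look unmoved. Handing in.

```bash
python3 -c "
from workcell import env
print(env.hand_in())"
```

```text
the job is handed in; nothing more can be done
None
```

The book is home against the stop. The lever was then pressed fully down for about two seconds and came back up, the arm is clear with the jar, weight and brush where they were, and the job was handed in at about 16 s.

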